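# Set the viewing base to its widest hole and put the dish on it

## Task

Get the culture dish ready for viewing: turn the knob of the viewing base until the largest hole of its black disc stands in the middle of the stage window and clicks in there, and set the petri dish down gently, flat on the stage and centred over that window. Keep the dish level, and leave the bottle and the beaker where they are.

Things in the scene. Friction and masses are not known exactly. Their poses are not given: they have to be found in the camera images.
- viewer: Viewing base: white lamp housing 176 x 124 x 40 mm, fixed to the worktop, turned slightly. Origin: centre of its underside; x points from window to knob (away from the robot), y left, z up. An aluminium stage plate (68 x 118 mm, top 56 mm above the worktop) covers its near part; a level black disc, 132 mm across, turns under the stage and lies open to view behind it.
- window (a point): Centre of the round window, 34 mm across, in the stage, at the height of the stage's flat top, 56 mm above the worktop; axes as the viewing base. The stage reaches 38 mm towards the robot from here, 30 mm away from it and 59 mm to either side. Three fine ticks, left, right and in front, mark where a dish's edge goes. The knob's axis is 50 mm away along +x.
- knob (a point): Middle of the round fluted black knob on the disc's upright axis, 92 mm above the worktop. Knob 24 mm across, 24 mm high (80 to 104 mm above the worktop), on a 13 mm steel spindle: fingers can take it from above at any angle, tips 81 mm or more up, and then swing clear above the stage and a dish on it. A steel dot on top points to the largest hole. The frame turns with the disc.
- big_hole (a point): Centre of the largest of the disc's six round holes, on the disc's upper face, 49 mm above the worktop, 50 mm from its axis. Holes 60 degrees apart, 26, 19, 15, 11, 8, 6 mm across, ever smaller counter-clockwise seen from above; white housing shows through. Under the stage only the hole in the window is seen.
- wheel (a joint): Angle of disc and knob, rad, growing counter-clockwise seen from above; no end stops. 0 or any full turn = largest hole in the middle of the window; other holes at each 1.047 rad. At each a spring roller clicks into a rim notch and pulls the disc in (to about 0.03 rad) from within 0.07 rad once the knob is free; elsewhere it stays as left. Turning takes up to about 0.1 N m.
- dish: Lidded clear petri dish, beige filling, 62 mm across, 12 mm high (fingers meet it at 58 mm across, 11 mm high), about 30 g, on the worktop beyond the viewing base. Origin: centre of its underside, z up. On the stage its edge comes 7 mm from the side of the knob, which stands higher: hold it there with fingers left and right (along the base's y).
- bottle: Amber bottle with black cap, 45 mm across, 92 mm high, on the worktop beyond the viewing base; origin at the centre of its underside. Bystander.
- beaker: Small clear beaker, 48 mm across, 58 mm high, on the worktop beyond the viewing base; origin at the centre of its underside. Bystander.
Things that resemble listed ones, but are neither listed nor needed, are in the scene too. Several things have the shape of the dish; the one meant has the colours described above.

How it is judged:
By the outcome, as a careful person would: the job done as asked, in the order asked, and still so for the second after the job is handed in, with the robot touching nothing.
It also fails if it takes over 67 s, if anything falls off the work surface, if the arm or the gripper's body presses on something with over 40 N, if the wrist force passes 120 N, or if a joint passes its speed limit or range.

## Robot

A 6-joint arm with a two-finger parallel gripper is mounted at the origin on the work surface; the furniture and walls round the work are solid. World frame = base frame: x ahead of the robot, y to its left, z up, the work surface at z = 0. Lengths are in mm, angles in degrees, forces in N, time in s.
With the tool pointing down it reaches from about 425 to 1125 mm from the base axis. Payload 14.9 kg.
Tool frame: the origin (TCP) lies at the very end of the fingers, on their centre line; the grasp point (between the pads) lies 19 mm behind it; y points along the fingers, x is the direction in which the jaws open and shut, and the axes are right-handed (so a half turn about y gives the same grasp; the last joint's range is limited). The gripper opens to 91 mm and grips with 3 to 60 N. Pads are 32 mm wide; open, the fingers measure 118 mm over their backs; the gripper's body (76 mm by 178 mm) begins 60 mm behind the grasp point.
Start: joints at [69.712, 21.709, 99.362, -0, 58.929, -1.908], TCP at [220.735, 664.299, 213.932] pointing down, gripper open.
Joint ranges: [-158.91, 158.91], [-42.39, 125.64], [0.06, 152.35], [-60.88, 240.88], [17.5, 164.5], [-176.32, 176.32]. Speed limits (degrees/s): [108.29, 108.29, 136.94, 180, 180, 180].

## Interface

Orientations are given as [roll, pitch, yaw] about the fixed x, y, z axes, in that order (R = Rz(yaw) Ry(pitch) Rx(roll)).
In Python, from bench import env, optics gives the robot as it stands.
- The arm moves only by the shell command python3 -m pendant 'ROWS' [OPENING] [FORCE]. ROWS is JSON, a list of rows, each an object with "delta_pos": the shift along the tool's x, y, z in cm, a list of three; "rot": the turn, a rotation vector about the tool's x, y, z in degrees, a list of three. In form: [{"delta_pos": [tx, ty, tz], "rot": [wx, wy, wz]}, ...]. A call has 1 to 5 rows; each row shifts and turns the commanded pose from where the row before left it, along the tool's axes as they then stand; what a row does not reach is not made up. A row lasts 1/8 s, in which the tool goes at most 62.5 mm and 10.7 degrees, less where a joint would pass 70% of its speed; a pose out of reach is approached as far as the arm can. A call is refused whole if a number of a shift passes 6.25 or a number of a turn 10.7, either way. A call with a gripper value outside its range is refused whole. OPENING is the finger opening in cm, from 0 to 9.12, set as the call begins (- or left out, the last holds). The fingers move at their own pace and stop on an object; FORCE is the grip in N (left out, the last holds). Time passes only in rows, so rows that do not move let the fingers close. It gives the time, the measured TCP pose, the force and the opening at its end, in the units of the state.
- env.get_obs(): the state, without advancing time (a new reading comes with each control period).
- optics.capture(name): name is "side" or "top" or "wrist"; returns a dict with "image" (400x640x3 uint8, blue, green, red), "fx", "fy", "cx", "cy" (pixels), "k1" (the pictures are not rectified: a ray, as slopes to the right and down, at radius r is drawn at 1 + k1 r^2 times it, then the intrinsics apply), "cam_to_world" (4x4, takes a point from camera to world coordinates). Camera axes: x right, y down, z forward; pixel columns grow to the right and rows downward; lengths in mm; the calibration is good to about 2 mm. A picture is of the moment at which its call begins. There is no depth.
- env.sign_off(): hands the job in, once; it reports no verdict.
The state is a dict: "clock": time; "joints": joint angles; "joint_velocities": joint speeds; "effort": joint torques, N m; "position": TCP position; "eef_rot": TCP orientation; "contact_force": force on the tool from outside, world axes, zero at the start; "ft_torque": the same for the moment, N m; "gripper_width": finger opening in mm.
Only numpy, scipy, OpenCV 4.12 (cv2) and the standard library are available. Lean on these libraries where they do the work, as an engineer would, in place of code of your own. Each camera call takes 0.05 s, during which the arm holds its last target.

## Working session

There is one attempt and no reset: what is moved stays moved. The work goes in short steps, Python scripts to look and compute and a shell command to move; the robot and the scene stay as the last step left them, time stands still between calls to the robot, and variables do not carry over. Pictures are saved under pics/ and viewed, and the job is handed in when it is done.

```bash
ls; mkdir -p pics
python3 - <<'E'
from bench import env, optics
import cv2
print(env.get_obs())
for n in ("side","top","wrist"):
    c=optics.capture(n); cv2.imwrite(f"pics/{n}0.png",c["image"]); print(n,c["fx"],c["fy"],c["cx"],c["cy"],c["k1"]); print(c["cam_to_world"])
E
```

```text
pics
{'clock': 0.0, 'joints': array([ 6.97136496e+01,  2.17375895e+01,  9.93951339e+01, -2.28327849e-04,
        5.89279407e+01, -1.90856418e+00]), 'joint_velocities': array([-0.04069361,  0.00304633,  0.05005484,  0.03624905,  0.06624323,
       -0.03277527]), 'effort': array([ 1.67319333e-03, -7.63720822e+01, -4.34379423e+01,  6.51017739e-02,
        4.24153288e-02, -1.47250148e-04]), 'position': array([220.57575446, 663.93066493, 213.30365362]), 'eef_rot': array([-8.99981749e+01,  6.06370015e-02,  7.16223327e+01]), 'contact_force': array([-2.93286893e-01, -2.91397128e-01, -6.74106452e-05]), 'ft_torque': array([-0.03355928,  0.05647261,  0.00675747]), 'gripper_width': 91.38353321068871}
side 391.44423281171595 391.44423281171595 312.0262738526908 202.189474625883 -0.06803674556017976
[[-3.84176256e-02  8.92690580e-01 -4.49029636e-01  9.63316351e+02]
 [ 9.99249115e-01  3.20583440e-02 -2.17593582e-02 -3.43195496e+02]
 [-5.02922759e-03 -4.49528409e-01 -8.93251877e-01  8.44270722e+02]
 [ 0.00000000e+00  0.00000000e+00  0.00000000e+00  1.00000000e+00]]
top 516.6041600286809 516.6041600286809 315.8991589166992 191.47804880045763 0.018748096492945645
[[-2.41169348e-02 -9.87689014e-01  1.54559970e-01  3.82638341e+02]
 [-9.99257452e-01  1.91691811e-02 -3.34228662e-02 -3.33914615e+02]
 [ 3.00486097e-02 -1.55251259e-01 -9.87417909e-01  1.15602683e+03]
 [ 0.00000000e+00  0.00000000e+00  0.00000000e+00  1.00000000e+00]]
wrist 305.68139670229635 305.68139670229635 316.3042987584491 198.56794238983522 -0.05707637662095364
[[ 3.15426838e-01  9.12169462e-01  2.61634827e-01  1.47002699e+02]
 [ 9.48948946e-01 -3.02810262e-01 -8.83280411e-02  6.88605107e+02]
 [-1.34443136e-03  2.76139128e-01 -9.61116733e-01  3.84094616e+02]
 [ 0.00000000e+00  0.00000000e+00  0.00000000e+00  1.00000000e+00]]
```

View pics/side0.png

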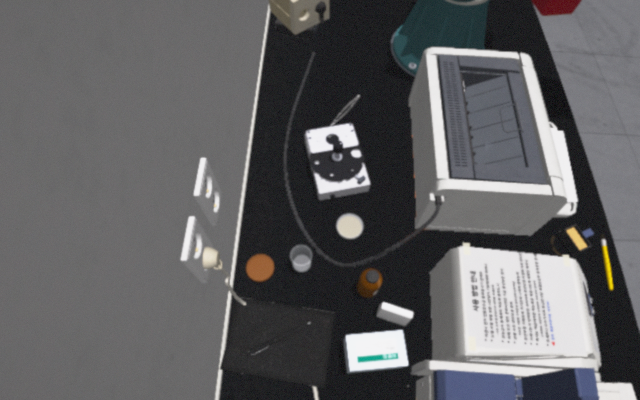

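View pics/top0.png

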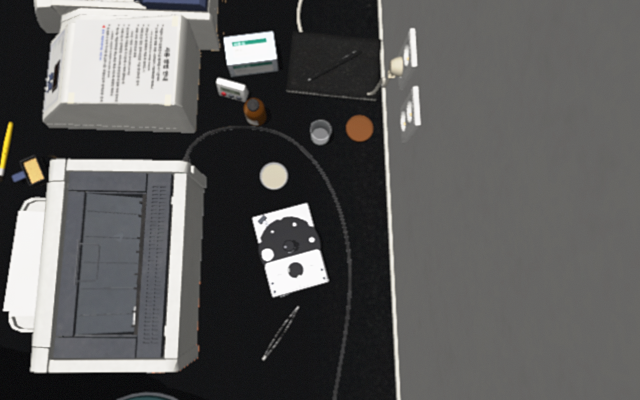

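View pics/wrist0.png

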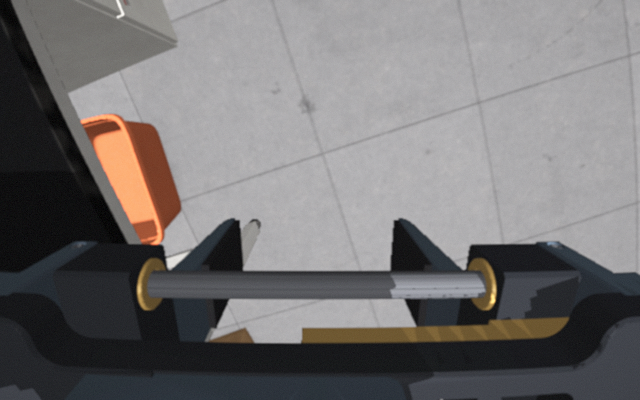

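```bash
cat > h.py <<'E'
import numpy as np, cv2
from bench import env, optics
def und(c,u,v):
    xd=(u-c["cx"])/c["fx"]; yd=(v-c["cy"])/c["fy"]; x,y=xd,yd
    for _ in range(20):
        s=1+c["k1"]*(x*x+y*y); x,y=xd/s,yd/s
    return x,y
def ray(c,u,v):
    x,y=und(c,u,v); M=np.array(c["cam_to_world"]); return M[:3,3], M[:3,:3]@np.array([x,y,1.])
def onz(c,u,v,z):
    o,d=ray(c,u,v); return o+d*(z-o[2])/d[2]
def proj(c,p):
    M=np.array(c["cam_to_world"]); q=M[:3,:3].T@(np.array(p,float)-M[:3,3]); x,y=q[0]/q[2],q[1]/q[2]; s=1+c["k1"]*(x*x+y*y)
    return c["cx"]+c["fx"]*x*s, c["cy"]+c["fy"]*y*s
def crop(c,u0,u1,v0,v1,k,name):
    cv2.imwrite("pics/"+name,cv2.resize(c["image"][v0:v1,u0:u1],None,fx=k,fy=k,interpolation=cv2.INTER_CUBIC))
E
python3 - <<'E'
from h import *
t=optics.capture("top"); crop(t,240,340,150,310,4-.4,"t1.png")
s=optics.capture("side"); crop(s,290,400,100,250,4-.2,"s1.png")
import pickle; pickle.dump((t,s),open("c0.pkl","wb"))
E
```

```text
(no output)
```

View pics/t1.png

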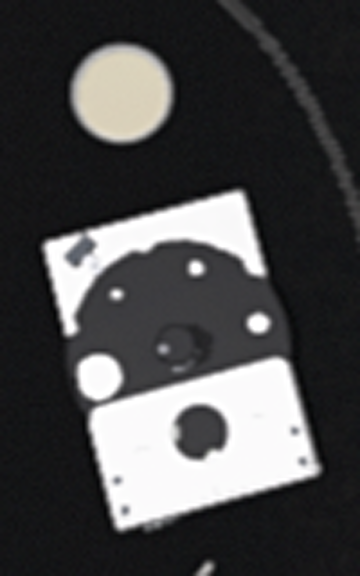

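View pics/s1.png

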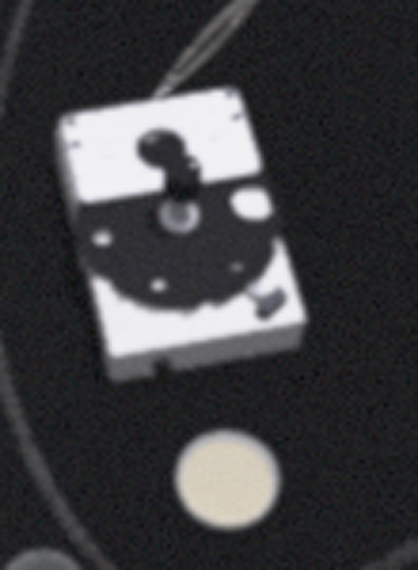

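Run:
```python
from h import *
import pickle
t,s=pickle.load(open("c0.pkl","rb"))
for n,c,roi in (("top",t,(240,340,150,310)),("side",s,(290,400,100,250))):
    im=c["image"]; u0,u1,v0,v1=roi
    sub=im[v0:v1,u0:u1]; hs=cv2.cvtColor(sub,cv2.COLOR_BGR2HSV)
    k=4
    big=cv2.resize(sub,None,fx=k,fy=k,interpolation=cv2.INTER_CUBIC); hs=cv2.cvtColor(big,cv2.COLOR_BGR2HSV)
    g=big.max(2)
    m=(g>120).astype(np.uint8)
    cs,hh=cv2.findContours(m,cv2.RETR_CCOMP,cv2.CHAIN_APPROX_NONE)
    for q,h in zip(cs,hh[0]):
        a=cv2.contourArea(q)
        if a<60: continue
        M=cv2.moments(q); cu,cv_=M["m10"]/M["m00"],M["m01"]/M["m00"]
        U=u0+(cu+.5)/k-.5; V=v0+(cv_+.5)/k-.5
        print(n,"hole" if h[3]>=0 else "blob",round(U,2),round(V,2),a/k/k, [np.round(onz(c,U,V,z)[:2],1) for z in (12,49,56,104)], cv2.boundingRect(q))
        if a/k/k>2500:
            qq=cv2.approxPolyDP(q,12,True)[:,0]; print([ (np.round((p+.5)/k-.5+[u0,v0],1).tolist(), np.round(onz(c,*((p+.5)/k-.5+[u0,v0]),56)[:2],1).tolist()) for p in qq])
```

```text
top blob 296.65 307.85 7.28125 [array([ 308. , -324.9]), array([ 310.4, -325.2]), array([ 310.8, -325.2]), array([ 314. , -325.6])] (220, 626, 16, 14)
top blob 295.55 272.45 2045.375 [array([ 383.5, -323.8]), array([ 383.5, -324.2]), array([ 383.5, -324.2]), array([ 383.5, -324.6])] (98, 396, 258, 194)
top hole 295.25 269.38 163.1875 [array([ 390.2, -323.3]), array([ 389.9, -323.6]), array([ 389.9, -323.7]), array([ 389.6, -324.2])] (195, 450, 57, 61)
top blob 267.09 254.26 134.03125 [array([ 424.4, -262.2]), array([ 423.1, -264.5]), array([ 422.8, -264.9]), array([ 421.1, -268. ])] (85, 393, 52, 54)
top blob 284.89 246.47 4.3125 [array([ 440.5, -301.4]), array([ 438.7, -302.5]), array([ 438.3, -302.7]), array([ 435.9, -304. ])] (176, 383, 11, 10)
top blob 311.33 239.31 29.53125 [array([ 455., -360.]), array([ 452.6, -359.1]), array([ 452.2, -359. ]), array([ 449.1, -357.9])] (274, 347, 27, 24)
top blob 271.88 231.32 8.6875 [array([ 474.5, -273.2]), array([ 471.5, -275.1]), array([ 471. , -275.5]), array([ 467.1, -278.1])] (122, 321, 15, 13)
top blob 294.01 224.01 15.40625 [array([ 4
[... 1086 characters left out ...]
([ 501.2, -251.2]), array([ 505.3, -252. ]), array([ 533.2, -257.5])] (270, 308, 29, 28)
side blob 316.49 162.36 10.78125 [array([ 432.7, -356.6]), array([ 456.3, -356. ]), array([ 460.7, -355.9]), array([ 491.3, -355.1])] (99, 244, 18, 14)
side blob 337.6 157.17 34.65625 [array([ 415.3, -303.7]), array([ 439.6, -305.5]), array([ 444.2, -305.8]), array([ 475.8, -308.1])] (170, 215, 40, 28)
side blob 355.75 153.17 73.09375 [array([ 401.5, -257.7]), array([ 426.4, -261.5]), array([ 431.2, -262.2]), array([ 463.6, -267.1])] (242, 197, 45, 35)
side blob 330.57 137.21 1036.15625 [array([ 354. , -322.5]), array([ 381.1, -323.4]), array([ 386.3, -323.6]), array([ 421.4, -324.8])] (61, 90, 214, 124)
```

Run:
```python
from h import *
import pickle
t,s=pickle.load(open("c0.pkl","rb"))
def tri(a,b):
    o1,d1=ray(t,*a); o2,d2=ray(s,*b)
    A=np.array([d1,-d2]).T; x,r,_,_=np.linalg.lstsq(A,o2-o1,rcond=None)
    p,q=o1+d1*x[0],o2+d2*x[1]; return np.round((p+q)/2),np.round(np.linalg.norm(p-q),1)
print("corner far right",tri((204,164),(428,183)))
print("corner near right",tri((191,371),(427,50)))
print("cornerfarleft",tri((50,162),(563,183)))
print("big",tri((267.09,254.26),(355.75,153.17)),"h11",tri((311.33,239.31),(316.49,162.36)),"h8",tri((294.01,224.01),(331.25,174.62)),"dish",tri((273.39,175.51),(349.35,225.72)),)
for n,z in(("teal",0),): print(onz(s,415,70,0),onz(t,140,400,0))
# stage rect
big=cv2.resize(t["image"],None,fx=4,fy=4,interpolation=cv2.INTER_CUBIC)
m=(big.max(2)>120).astype(np.uint8); cs,_=cv2.findContours(m,cv2.RETR_EXTERNAL,cv2.CHAIN_APPROX_NONE)
for q in cs:
    if cv2.pointPolygonTest(q,(1100,1120),False)>0 or cv2.pointPolygonTest(q,(1240,1080),False)>0:
        w=np.array([onz(t,(p[0]+.5)/4-.5,(p[1]+.5)/4-.5,56)[:2] for p in q[:,0]],np.float32); r=cv2.minAreaRect(w); print("stage",r,np.round(cv2.boxPoints(r),1).tolist())
print(onz(t,254,104,92),onz(t,319,128,58))
```

```text
corner far right (array([ 590., -149.,  200.]), np.float64(16.9))
corner near right (array([ 217., -119.,  186.]), np.float64(34.5))
cornerfarleft (array([592., 114., 220.]), np.float64(3.2))
big (array([ 423., -263.,   44.]), np.float64(3.2)) h11 (array([ 453., -358.,   44.]), np.float64(3.2)) h8 (array([ 487., -321.,   45.]), np.float64(2.7)) dish (array([ 601., -276.,    8.]), np.float64(3.2))
[ 91.90932316 -77.03874199   0.        ] [127.54652764   7.1999757    0.        ]
stage ((382.978271484375, -324.9688720703125), (76.21247100830078, 123.9039535522461), 14.294695854187012) [[330.79998779296875, -274.29998779296875], [361.29998779296875, -394.3999938964844], [435.20001220703125, -375.6000061035156], [404.6000061035156, -255.5]]
[ 740.59887684 -242.40887626   92.        ] [ 695.36765159 -381.2915686    58.        ]
```

```bash
cat > plan.py <<'E'
from h import *
from scipy.spatial.transform import Rotation as R
def rows(wps,p=None,e=None):
    """wps: list of (x,y,z,yaw); prints rows in tool axes"""
    o=env.get_obs(); p=np.array(o["position"]) if p is None else p
    M=R.from_euler("xyz",o["eef_rot"] if e is None else e,degrees=True)
    for i,w in enumerate(wps):
        T=R.from_euler("xyz",[-90,0,w[3]],degrees=True)
        d=M.inv().apply(np.array(w[:3])-p)/10; rv=(M.inv()*T).as_rotvec(degrees=True)
        print(i,np.round(d,2).tolist(),np.round(rv,2).tolist(),"n %.1f"%(np.linalg.norm(d)*10),"r %.0f"%np.hypot(*w[:2]))
        p=np.array(w[:3],float);M=T
E
python3 - <<'E'
from plan import *
o=env.get_obs();p=o["position"]
W=[(p[0],p[1],p[2]+60,71.6),(p[0],p[1],p[2]+120,71.6)]
N=18
a0=np.arctan2(p[1],p[0]);a1=np.arctan2(-310,440)
r0=np.hypot(p[0],p[1]);
for i in range(1,N+1):
    f=i/N; a=a0+(a1-a0)*f; r=r0+(538-r0)*min(1,f*1.5); W.append((r*np.cos(a),r*np.sin(a),p[2]+120,71.6+(-75.7-71.6)*f))
rows(W)
E
```

```text
0 [-0.0, -6.0, 0.0] [-0.0, 0.02, -0.03] n 60.0 r 700
1 [-0.0, -6.0, 0.0] [0.0, 0.0, 0.0] n 60.0 r 700
2 [-1.71, -0.0, -7.09] [-0.0, 8.18, 0.0] n 73.0 r 686
3 [-1.43, -0.0, -7.02] [0.0, 8.18, -0.0] n 71.6 r 673
4 [-1.16, -0.0, -6.93] [0.0, 8.18, 0.0] n 70.2 r 659
5 [-0.9, -0.0, -6.83] [0.0, 8.18, 0.0] n 68.9 r 646
6 [-0.64, -0.0, -6.72] [0.0, 8.18, -0.0] n 67.5 r 632
7 [-0.4, -0.0, -6.6] [0.0, 8.18, -0.0] n 66.1 r 619
8 [-0.16, -0.0, -6.48] [0.0, 8.18, -0.0] n 64.8 r 605
9 [0.06, -0.0, -6.34] [0.0, 8.18, -0.0] n 63.4 r 592
10 [0.27, -0.0, -6.2] [0.0, 8.18, -0.0] n 62.0 r 578
11 [0.47, -0.0, -6.05] [-0.0, 8.18, 0.0] n 60.7 r 565
12 [0.67, -0.0, -5.89] [0.0, 8.18, -0.0] n 59.3 r 551
13 [0.84, -0.0, -5.73] [0.0, 8.18, 0.0] n 58.0 r 538
14 [2.27, -0.0, -5.08] [0.0, 8.18, -0.0] n 55.7 r 538
15 [2.47, -0.0, -4.99] [0.0, 8.18, 0.0] n 55.7 r 538
16 [2.66, -0.0, -4.89] [0.0, 8.18, 0.0] n 55.7 r 538
17 [2.85, -0.0, -4.78] [-0.0, 8.18, -0.0] n 55.7 r 538
18 [3.04, -0.0, -4.67] [0.0, 8.18, 0.0] n 55.7 r 538
19 [3.22, -0.0, -4.54] [0.0, 8.18, -0.0] n 55.7 r 538
```

```bash
python3 -m pendant '[{"delta_pos":[0,-6,0],"rot":[0,0,0]},{"delta_pos":[0,-6,0],"rot":[0,0,0]},{"delta_pos":[-1.4,0,-5.9],"rot":[0,6.7,0]},{"delta_pos":[-1.2,0,-5.9],"rot":[0,6.7,0]},{"delta_pos":[-1,0,-5.9],"rot":[0,6.7,0]}]' 5.0
python3 -m pendant '[{"delta_pos":[-0.8,0,-5.9],"rot":[0,6.7,0]},{"delta_pos":[-0.6,0,-5.9],"rot":[0,6.7,0]},{"delta_pos":[-0.4,0,-5.9],"rot":[0,6.7,0]},{"delta_pos":[-0.2,0,-5.9],"rot":[0,6.7,0]},{"delta_pos":[0,0,-5.9],"rot":[0,6.7,0]}]'
python3 - <<'E'
from plan import *
o=env.get_obs();p=o["position"]; y=o["eef_rot"][2]; print(p,o["eef_rot"],o["joints"],o["clock"])
W=[];N=12
a0=np.arctan2(p[1],p[0]);a1=np.arctan2(-310,440)
r0=np.hypot(p[0],p[1]);
for i in range(1,N+1):
    f=i/N; a=a0+(a1-a0)*f; r=r0+(538-r0)*f; W.append((r*np.cos(a),r*np.sin(a),p[2],y+(-75.7-y)*f))
rows(W)
E
```

```text
clock: 0.88
position: [366.8, 555.8, 334.0]
eef_rot: [-90.0, -0.0, 51.3]
contact_force: [-0.3, 0.3, 0.0]
gripper_width: 50.3
clock: 1.5
position: [531.8, 312.3, 333.9]
eef_rot: [-90.0, -0.0, 17.8]
contact_force: [0.2, 0.2, -0.4]
gripper_width: 49.9
[531.83653546 312.27577266 333.89660749] [-9.00001905e+01 -3.96291269e-03  1.77989404e+01] [ 2.82552431e+01  7.35011111e+00  1.04345614e+02 -9.75735435e-04
  6.83004124e+01  1.04566634e+01] 1.5
0 [0.36, 0.0, -5.88] [-0.0, 7.79, 0.0] n 58.9 r 610
1 [0.58, -0.0, -5.79] [0.0, 7.79, -0.0] n 58.2 r 604
2 [0.8, -0.0, -5.71] [0.0, 7.79, -0.0] n 57.6 r 597
3 [1.02, -0.0, -5.61] [0.0, 7.79, -0.0] n 57.0 r 590
4 [1.22, -0.0, -5.5] [0.0, 7.79, -0.0] n 56.4 r 584
5 [1.42, -0.0, -5.39] [-0.0, 7.79, -0.0] n 55.8 r 577
6 [1.61, -0.0, -5.27] [0.0, 7.79, -0.0] n 55.1 r 571
7 [1.8, -0.0, -5.15] [-0.0, 7.79, -0.0] n 54.5 r 564
8 [1.98, -0.0, -5.01] [0.0, 7.79, 0.0] n 53.9 r 558
9 [2.15, -0.0, -4.88] [0.0, 7.79, 0.0] n 53.3 r 551
10 [2.31, -0.0, -4.73] [0.0, 7.79, -0.0] n 52.6 r 545
11 [2.46, -0.0, -4.58] [-0.0, 7.79, 0.0] n 52.0 r 538
```

```bash
python3 -m pendant '[{"delta_pos":[0.4,0,-5.9],"rot":[0,7.8,0]},{"delta_pos":[0.6,0,-5.8],"rot":[0,7.8,0]},{"delta_pos":[0.8,0,-5.7],"rot":[0,7.8,0]},{"delta_pos":[1.0,0,-5.6],"rot":[0,7.8,0]},{"delta_pos":[1.2,0,-5.5],"rot":[0,7.8,0]}]'
python3 -m pendant '[{"delta_pos":[1.4,0,-5.4],"rot":[0,7.8,0]},{"delta_pos":[1.6,0,-5.3],"rot":[0,7.8,0]},{"delta_pos":[1.8,0,-5.1],"rot":[0,7.8,0]},{"delta_pos":[2.0,0,-5.0],"rot":[0,7.8,0]},{"delta_pos":[2.1,0,-4.9],"rot":[0,7.8,0]}]'
python3 -m pendant '[{"delta_pos":[2.3,0,-4.7],"rot":[0,7.8,0]},{"delta_pos":[2.5,0,-4.6],"rot":[0,7.8,0]},{"delta_pos":[0,0,0],"rot":[0,0,0]}]'
python3 - <<'E'
from plan import *
c=optics.capture("wrist"); cv2.imwrite("pics/w1.png",c["image"]); 
import pickle; pickle.dump(c,open("w1.pkl","wb"))
for n,p in (("knob",(439.5,-310.3,104)),("win",(391,-322.7,56)),("dish",(601,-276,12))): print(n,proj(c,p))
print(env.get_obs()["joints"])
E
```

```text
clock: 2.12
position: [583.6, 31.7, 333.9]
eef_rot: [-90.0, -0.0, -21.2]
contact_force: [0.9, 0.7, -0.0]
gripper_width: 49.9
clock: 2.75
position: [502.5, -225.6, 334.0]
eef_rot: [-90.0, -0.0, -60.2]
contact_force: [0.8, -0.7, -1.1]
gripper_width: 49.7
clock: 3.12
position: [439.3, -309.9, 334.0]
eef_rot: [-90.0, -0.0, -75.9]
contact_force: [0.7, -0.4, -0.1]
gripper_width: 50.0
knob (np.float64(316.27996844171446), np.float64(171.96997464824403))
win (np.float64(316.39683142210833), np.float64(198.15591864452873))
dish (np.float64(320.39743031228954), np.float64(51.35382484362833))
[-3.75311505e+01 -6.60592929e-01  1.12821273e+02  5.05851954e-03
  6.78366548e+01  3.81565897e+01]
```

View pics/w1.png

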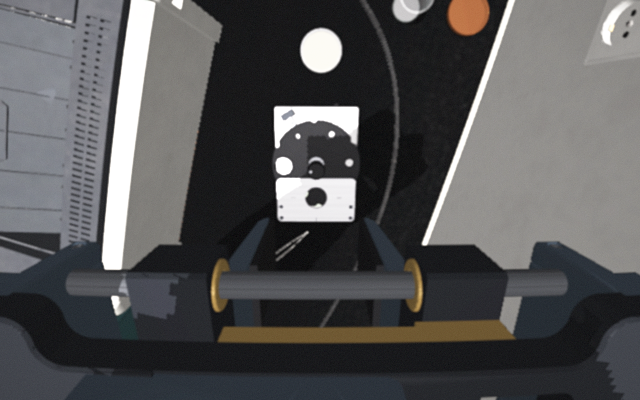

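Run:
```python
from plan import *
import pickle; c=pickle.load(open("w1.pkl","rb")); crop(c,260,375,20,235,2.8,"w1z.png")
k=4;u0,v0=260,15
big=cv2.resize(c["image"][15:235,260:375],None,fx=k,fy=k,interpolation=cv2.INTER_CUBIC); g=big.max(2)
for th in (130,):
  cs,hh=cv2.findContours((g>th).astype(np.uint8),cv2.RETR_CCOMP,cv2.CHAIN_APPROX_NONE)
  for q,h in zip(cs,hh[0]):
    a=cv2.contourArea(q)/k/k
    if a<4: continue
    M=cv2.moments(q); U=u0+(M["m10"]/M["m00"]+.5)/k-.5; V=v0+(M["m01"]/M["m00"]+.5)/k-.5
    print("hole" if h[3]>=0 else "blob",round(U,1),round(V,1),round(a,1),[np.round(onz(c,U,V,z)[:2],1).tolist() for z in (12,49,56,104)])
    if a>1000:
        w=np.array([onz(c,(p[0]+.5)/k-.5+u0,(p[1]+.5)/k-.5+v0,56)[:2] for p in q[:,0]],np.float32); r=cv2.minAreaRect(w); print(r)
```

```text
blob 305.5 232.8 9.2 [[313.4, -322.8], [328.6, -320.4], [331.5, -320.0], [351.2, -316.9]]
blob 315.3 199.2 3378.9 [[376.6, -324.5], [387.0, -322.0], [389.0, -321.5], [402.6, -318.3]]
((388.5425720214844, -321.5639953613281), (70.48688507080078, 121.2724380493164), 14.075444221496582)
hole 281.2 217.3 4.3 [[331.1, -275.7], [345.0, -276.9], [347.6, -277.1], [365.6, -278.6]]
hole 350.2 206.6 4.2 [[378.4, -385.0], [388.7, -377.9], [390.7, -376.6], [404.1, -367.4]]
hole 315.8 196.5 305.5 [[381.2, -324.2], [391.3, -321.7], [393.3, -321.2], [406.4, -318.0]]
blob 310.2 171.5 6.6 [[420.2, -304.9], [427.4, -303.9], [428.8, -303.7], [438.1, -302.3]]
blob 348.8 162.3 45.1 [[450.4, -362.0], [455.3, -356.7], [456.3, -355.7], [462.6, -348.8]]
blob 316.0 159.5 49.9 [[441.8, -309.3], [447.4, -307.9], [448.4, -307.7], [455.6, -305.9]]
blob 283.4 165.5 264.2 [[419.3, -260.2], [426.6, -262.5], [427.9, -263.0], [437.3, -266.0]]
blob 297.5 135.7 26.1 [[471.4, -271.5], [474.7, -273.0], [475.4, -273.3], [479.7, -275.1]]
blob 331.2 133.7 39.1 [[487.5, -322.6], [489.7, -320.2], [490.1, -319.8], [492.8, -316.7]]
blob 315.1 118.8 1940.5 [[503.7, -292.3], [504.6, -292.2], [504.7, -292.2], [505.9, -292.1]]
((493.41705322265625, -296.0068664550781), (59.91740036010742, 121.49333190917969), 13.909510612487793)
blob 320.7 50.0 1464.5 [[603.0, -275.9], [596.4, -277.0], [595.2, -277.2], [586.7, -278.7]]
((594.9328002929688, -277.23992919921875), (57.28084945678711, 56.36432647705078), 15.150918960571289)
```

View pics/w1z.png

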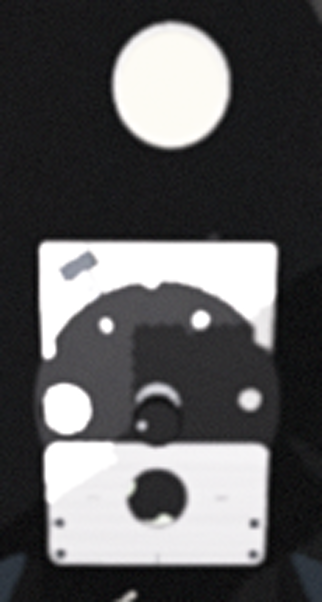

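```bash
python3 -m pendant '[{"delta_pos":[0,5.5,0.14],"rot":[0,0,0]},{"delta_pos":[0,5.5,0],"rot":[0,0,0]},{"delta_pos":[0,5.5,0],"rot":[0,0,0]},{"delta_pos":[0,4,0],"rot":[0,0,0]},{"delta_pos":[0,0,0],"rot":[0,0,0]}]'
python3 - <<'E'
from plan import *
c=optics.capture("wrist"); crop(c,220,420,120,320,3,"w2.png"); print(proj(c,(440.6,-309.5,104)))
E
```

```text
clock: 3.8
position: [441.6, -305.7, 126.7]
eef_rot: [-90.2, 0.2, -75.5]
contact_force: [0.4, -0.0, 0.8]
gripper_width: 50.3
(np.float64(320.91780247001884), np.float64(233.71426320062693))
```

View pics/w2.png

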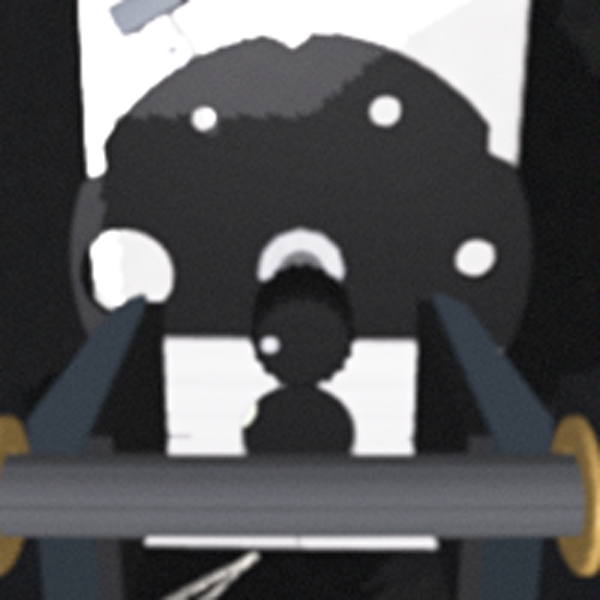

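```bash
python3 -m pendant '[{"delta_pos":[0,0,0],"rot":[0,0,0]}]'
python3 - <<'E'
from plan import *
rows([(440.6,-309.5,100,-75.9),(440.6,-309.5,84,-75.9)])
E
```

```text
clock: 3.98
position: [443.7, -308.0, 130.8]
eef_rot: [-89.9, -0.1, -75.5]
contact_force: [0.4, 0.0, -0.3]
gripper_width: 50.0
0 [0.06, 3.08, -0.34] [-0.09, 0.37, 0.11] n 31.0 r 538
1 [0.0, 1.6, -0.0] [0.0, 0.0, 0.0] n 16.0 r 538
```

```bash
python3 -m pendant '[{"delta_pos":[0,2,0],"rot":[0,0,0]},{"delta_pos":[0,0,0],"rot":[0,0,0]},{"delta_pos":[0,0,0],"rot":[0,0,0]}]'; python3 -m pendant '[{"delta_pos":[0,0,0],"rot":[0,0,0]}]'
python3 - <<'E'
from plan import *
rows([(440.6,-309.5,84,-75.9)])
E
```

```text
clock: 4.35
position: [443.1, -308.1, 110.4]
eef_rot: [-89.9, -0.1, -75.6]
contact_force: [-0.1, 0.5, 1.2]
gripper_width: 49.9
clock: 4.47
position: [442.9, -308.0, 110.0]
eef_rot: [-89.9, -0.1, -75.6]
contact_force: [0.5, 0.2, 0.1]
gripper_width: 50.2
0 [0.08, 2.6, -0.26] [-0.05, 0.32, 0.06] n 26.1 r 538
```

Small lag ended up as an offset; correct it and descend to grip height.

```bash
python3 -m pendant '[{"delta_pos":[0.08,1.3,-0.26],"rot":[0,0.3,0]},{"delta_pos":[0,1.3,0],"rot":[0,0,0]},{"delta_pos":[0,0,0],"rot":[0,0,0]},{"delta_pos":[0,0,0],"rot":[0,0,0]}]'; python3 -m pendant '[{"delta_pos":[0,0,0],"rot":[0,0,0]},{"delta_pos":[0,0,0],"rot":[0,0,0]},{"delta_pos":[0,0,0],"rot":[0,0,0]},{"delta_pos":[0,0,0],"rot":[0,0,0]}]' 2.0 40;  python3 -m pendant '[{"delta_pos":[0,0,0],"rot":[0,0,0]},{"delta_pos":[0,0,0],"rot":[0,0,0]}]'
```

```text
clock: 4.97
position: [440.1, -309.1, 82.7]
eef_rot: [-90.0, 0.0, -75.9]
contact_force: [0.4, 0.3, 0.2]
gripper_width: 50.2
clock: 5.48
position: [440.1, -309.0, 83.1]
eef_rot: [-90.0, 0.0, -75.9]
contact_force: [-1.0, 3.5, 4.5]
gripper_width: 22.8
clock: 5.72
position: [440.1, -309.1, 83.1]
eef_rot: [-90.0, 0.0, -75.9]
contact_force: [-1.2, 4.0, 5.4]
gripper_width: 23.0
```

```bash
R='x'; python3 -m pendant '[{"delta_pos":[0,0,0],"rot":[0,-6,0]},{"delta_pos":[0,0,0],"rot":[0,-8,0]},{"delta_pos":[0,0,0],"rot":[0,-8,0]},{"delta_pos":[0,0,0],"rot":[0,-8,0]},{"delta_pos":[0,0,0],"rot":[0,0,0]}]'
python3 - <<'E'
from plan import *
o=env.get_obs(); print(o["contact_force"],o["ft_torque"],o["joints"])
c=optics.capture("top"); crop(c,240,340,150,310,3.6,"t2.png")
E
```

```text
clock: 6.35
position: [440.1, -308.9, 83.1]
eef_rot: [-90.0, 0.0, -45.8]
contact_force: [-1.0, 4.4, 6.3]
gripper_width: 23.2
[-0.99067613  4.43552579  6.34713707] [ 0.7048507   0.25779809 -0.12610822] [-3.75557304e+01  1.88911766e+01  1.20818290e+02  1.64361306e-02
  4.03090835e+01  8.19729435e+00]
```

View pics/t2.png

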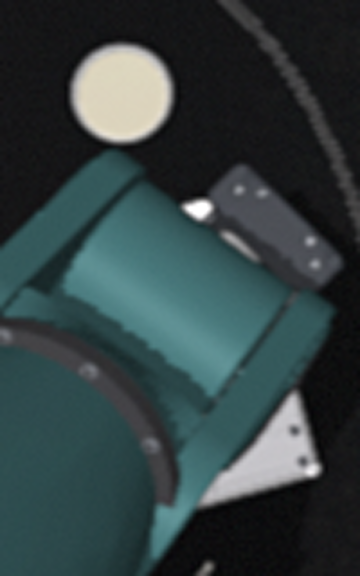

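```bash
python3 -m pendant '[{"delta_pos":[0,0,0],"rot":[0,-8,0]},{"delta_pos":[0,0,0],"rot":[0,-8,0]},{"delta_pos":[0,0,0],"rot":[0,-8,0]},{"delta_pos":[0,0,0],"rot":[0,-8,0]},{"delta_pos":[0,0,0],"rot":[0,-8,0]}]';python3 -m pendant '[{"delta_pos":[0,0,0],"rot":[0,-8,0]},{"delta_pos":[0,0,0],"rot":[0,-6,0]},{"delta_pos":[0,0,0],"rot":[0,-3,0]},{"delta_pos":[0,0,0],"rot":[0,0,0]},{"delta_pos":[0,0,0],"rot":[0,0,0]}]'
python3 - <<'E'
from plan import *
o=env.get_obs(); print(o["contact_force"],o["ft_torque"],o["joints"])
c=optics.capture("wrist"); cv2.imwrite("pics/w3.png",c["image"])
E
```

```text
clock: 7.02
position: [440.0, -308.9, 83.1]
eef_rot: [-90.0, 0.0, -5.6]
contact_force: [-2.9, 4.5, 8.1]
gripper_width: 23.0
clock: 7.65
position: [439.9, -308.8, 83.1]
eef_rot: [-90.0, 0.0, 11.1]
contact_force: [-2.5, 4.9, 8.2]
gripper_width: 23.3
[-2.53256969  4.94200233  8.15081037] [ 0.76181397  0.4581647  -0.03240476] [-3.75594764e+01  1.88843286e+01  1.20828163e+02  8.94411988e-03
  4.03326084e+01 -4.86854541e+01]
```

View pics/w3.png

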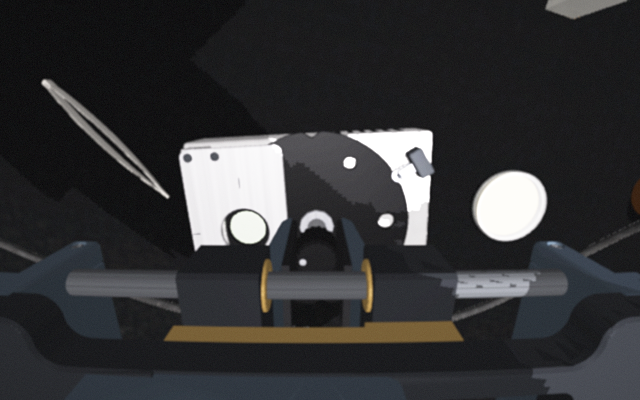

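Run:
```python
from plan import *
c=optics.capture("wrist"); crop(c,180,450,120,270,2.9,"w3z.png")
k=4;u0,v0=180,120
big=cv2.resize(c["image"][120:270,180:450],None,fx=k,fy=k,interpolation=cv2.INTER_CUBIC); g=big.max(2)
A=np.array([440.3,-309.2])
cs,hh=cv2.findContours((g>130).astype(np.uint8),cv2.RETR_CCOMP,cv2.CHAIN_APPROX_NONE)
for q,h in zip(cs,hh[0]):
    a=cv2.contourArea(q)/k/k
    if a<15: continue
    M=cv2.moments(q); U=u0+(M["m10"]/M["m00"]+.5)/k-.5; V=v0+(M["m01"]/M["m00"]+.5)/k-.5
    p=onz(c,U,V,49)[:2]; d=p-A
    print("hole" if h[3]>=0 else "blob",round(U,1),round(V,1),round(a,1),np.round(p,1),np.linalg.norm(d),np.degrees(np.arctan2(d[1],d[0])),np.round(onz(c,U,V,56)[:2],1))
```

```text
blob 367.7 266.8 16.0 [ 484.6 -334.8] 51.19047582235863 -29.999781127578217 [ 482.6 -331.3]
blob 302.4 261.9 35.3 [ 435.9 -340.2] 31.2805188921503 -98.04520523028661 [ 435.6 -336.5]
blob 385.3 220.1 162.9 [ 488.  -296.3] 49.457900527685716 15.118229726950318 [ 485.9 -294.1]
blob 247.5 226.8 923.5 [ 392.2 -320.4] 49.373839106142285 -166.92208399064938 [ 393.3 -317.4]
blob 316.2 219.9 397.3 [ 439.6 -305.6] 3.641380114510632 101.21638300040519 [ 439.1 -303.1]
blob 349.2 162.2 128.9 [ 453.5 -260.7] 50.23714206981086 74.77488682780009 [ 452.5 -259.8]
blob 232.1 184.2 8941.1 [ 377.6 -291.2] 65.28734047032194 163.95903495360105 [ 379.2 -289.1]
hole 187.1 157.7 47.0 [ 344.9 -278.7] 100.12258500226855 162.24987787015147 [ 347.7 -277.1]
hole 214.0 156.2 45.6 [ 363.1 -274.2] 84.78131065354252 155.61428796904397 [ 365.2 -272.8]
blob 311.0 134.1 18.1 [ 424.7 -247.4] 63.729549059063345 104.15980447842153 [ 424.7 -246.9]
blob 406.1 171.2 4349.0 [ 493.1 -259.1] 72.76867227777404 43.485149117003594 [ 490.8 -258.2]
hole 412.9 158.8 127.8 [ 495.3 -250. ] 80.81347512466398 47.096785480254034 [ 492.9 -249.4]
```

View pics/w3z.png

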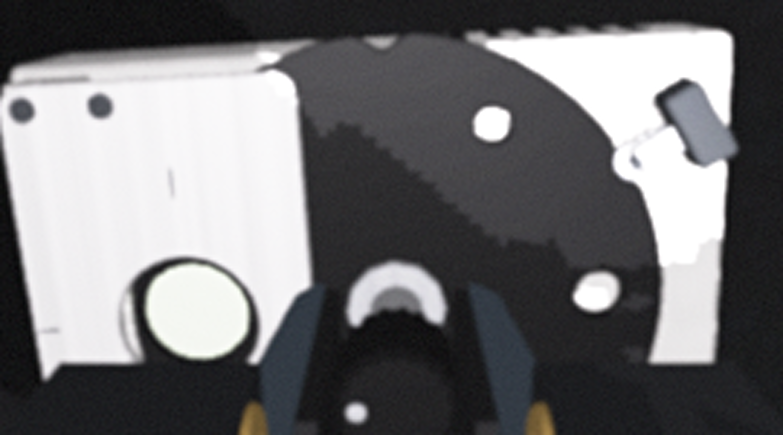

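```bash
python3 -m pendant '[{"delta_pos":[0,0,0],"rot":[0,0,0]},{"delta_pos":[0,0,0],"rot":[0,0,0]},{"delta_pos":[0,0,0],"rot":[0,0,0]}]' 5.0; python3 -m pendant '[{"delta_pos":[0,-3,0],"rot":[0,0,0]},{"delta_pos":[0,-6,0],"rot":[0,0,0]},{"delta_pos":[0,-3,0],"rot":[0,0,0]},{"delta_pos":[0,0,0],"rot":[0,0,0]}]'
python3 - <<'E'
from plan import *
c=optics.capture("wrist"); crop(c,160,480,80,280,2.5,"w4z.png")
k=4;u0,v0=180,80
big=cv2.resize(c["image"][80:270,180:450],None,fx=k,fy=k,interpolation=cv2.INTER_CUBIC); g=big.max(2)
A=np.array([440.3,-309.2])
cs,hh=cv2.findContours((g>130).astype(np.uint8),cv2.RETR_CCOMP,cv2.CHAIN_APPROX_NONE)
for q,h in zip(cs,hh[0]):
    a=cv2.contourArea(q)/k/k
    if a<15: continue
    M=cv2.moments(q); U=u0+(M["m10"]/M["m00"]+.5)/k-.5; V=v0+(M["m01"]/M["m00"]+.5)/k-.5
    p=onz(c,U,V,49)[:2]; d=p-A
    print("hole" if h[3]>=0 else "blob",round(U,1),round(V,1),round(a,1),np.round(p,1),np.linalg.norm(d),np.degrees(np.arctan2(d[1],d[0])),np.round(onz(c,U,V,56)[:2],1))
for z in (10,210):
    y0=env.get_obs()["eef_rot"][2]; p=env.get_obs()["position"]
N=9
W=[tuple(p+(np.array([602,-276.2,p[2]])-p)*i/N)+(y0+(-76-y0)*i/N,) for i in range(1,N+1)]
print(p,y0); rows(W)
E
```

```text
clock: 8.12
position: [440.1, -309.2, 82.9]
eef_rot: [-90.0, 0.0, 11.1]
contact_force: [0.1, -0.7, -0.3]
gripper_width: 48.9
clock: 8.62
position: [441.2, -310.0, 205.3]
eef_rot: [-90.2, -0.2, 11.1]
contact_force: [0.2, -0.5, -0.1]
gripper_width: 50.1
blob 413.4 265.6 58.3 [ 575.9 -386.2] 155.9128666480319 -29.57384720904924 [ 572.7 -382.9]
blob 217.9 265.1 38.7 [ 345.4 -430.5] 154.02681256512102 -128.04041989805026 [ 347.1 -426.3]
blob 354.5 226.6 64.5 [ 494.6 -350.7] 68.33120388283676 -37.35287948996922 [ 493.1 -348.1]
blob 338.8 218.3 135.7 [ 474.7 -344.3] 49.13504926807074 -45.507786426363616 [ 473.7 -341.9]
blob 306.7 197.4 18.4 [ 434.5 -327. ] 18.7181189093011 -108.15838426178289 [ 434.3 -325. ]
blob 359.9 180.2 109.2 [ 488.1 -296.5] 49.459250350585776 14.935093936225194 [ 486.8 -295.1]
blob 315.0 178.1 147.9 [ 439.3 -303.6] 5.642127702788783 99.7676182575125 [ 439.1 -302.1]
blob 438.5 175.2 1010.9 [ 572.1 -274.1] 136.36353775916967 14.92073826717968 [ 568.9 -273.2]
blob 336.0 142.0 74.3 [ 453.6 -261. ] 50.02321763835771 74.53375748095445 [ 453.  -260.4]
blob 194.9 151.5 180.0 
[... 164 characters left out ...]
ole 267.6 190.3 191.0 [ 390.5 -327.3] 52.95681892889571 -160.0296327284242 [ 391.3 -325.3]
blob 374.6 164.6 2699.1 [ 499.8 -276.6] 67.84626852855688 28.744447372821785 [ 498.2 -275.6]
[ 440.39264825 -309.37019881  203.59425311] 11.121992393040362
0 [1.83, 0.0, 0.02] [0.08, 9.68, 0.07] n 18.3 r 551
1 [1.8, 0.0, 0.32] [0.0, 9.68, -0.0] n 18.3 r 564
2 [1.72, 0.0, 0.62] [0.0, 9.68, -0.0] n 18.3 r 577
3 [1.6, 0.0, 0.9] [0.0, 9.68, -0.0] n 18.3 r 591
4 [1.42, 0.0, 1.16] [0.0, 9.68, -0.0] n 18.3 r 605
5 [1.21, 0.0, 1.38] [0.0, 9.68, 0.0] n 18.3 r 619
6 [0.96, 0.0, 1.56] [0.0, 9.68, -0.0] n 18.3 r 633
7 [0.68, 0.0, 1.7] [0.0, 9.68, 0.0] n 18.3 r 648
8 [0.38, 0.0, 1.79] [0.0, 9.68, -0.0] n 18.3 r 662
```

View pics/w4z.png

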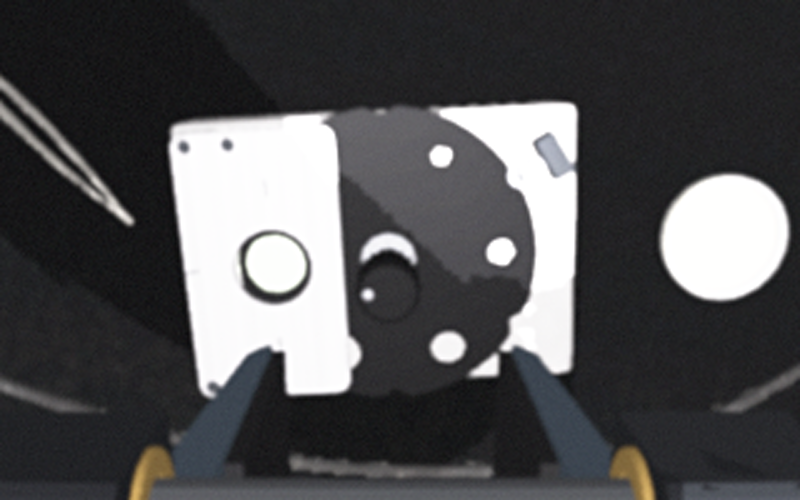

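```bash
python3 -m pendant '[{"delta_pos":[1.8,0,0],"rot":[0,9.7,0]},{"delta_pos":[1.8,0,0.3],"rot":[0,9.7,0]},{"delta_pos":[1.7,0,0.6],"rot":[0,9.7,0]},{"delta_pos":[1.6,0,0.9],"rot":[0,9.7,0]},{"delta_pos":[1.4,0,1.2],"rot":[0,9.7,0]}]' 8.4; python3 -m pendant '[{"delta_pos":[1.2,0,1.4],"rot":[0,9.7,0]},{"delta_pos":[1.0,0,1.6],"rot":[0,9.7,0]},{"delta_pos":[0.7,0,1.7],"rot":[0,9.7,0]},{"delta_pos":[0.4,0,1.8],"rot":[0,9.7,0]},{"delta_pos":[0,0,0],"rot":[0,0,0]}]'; python3 -m pendant '[{"delta_pos":[0,0,0],"rot":[0,0,0]},{"delta_pos":[0,0,0],"rot":[0,0,0]}]'
python3 - <<'E'
from plan import *
c=optics.capture("wrist"); crop(c,160,480,80,280,2.5,"w5z.png"); print(env.get_obs()["eef_rot"])
k=4;u0,v0=180,80
big=cv2.resize(c["image"][80:270,180:450],None,fx=k,fy=k,interpolation=cv2.INTER_CUBIC); g=big.max(2)
cs,hh=cv2.findContours((g>110).astype(np.uint8),cv2.RETR_EXTERNAL,cv2.CHAIN_APPROX_NONE)
for q in cs:
    a=cv2.contourArea(q)/k/k
    if a<800: continue
    w=np.array([onz(c,(p[0]+.5)/k-.5+u0,(p[1]+.5)/k-.5+v0,12)[:2] for p in q[:,0]],np.float32); print(a,cv2.minEnclosingCircle(w),cv2.fitEllipse(w))
rows([(602,-276,100,-76)])
E
```

```text
clock: 9.3
position: [529.2, -290.4, 201.0]
eef_rot: [-90.0, 0.1, -37.7]
contact_force: [-0.5, 0.2, -0.6]
gripper_width: 83.9
clock: 9.93
position: [602.1, -276.1, 201.1]
eef_rot: [-90.1, 0.1, -76.1]
contact_force: [-0.1, 0.6, 1.0]
gripper_width: 84.4
clock: 10.18
position: [601.3, -276.6, 202.5]
eef_rot: [-90.0, 0.0, -76.1]
contact_force: [0.1, 0.1, 0.4]
gripper_width: 84.1
[-9.00176666e+01  1.32870293e-02 -7.61107328e+01]
3065.0 ((493.7156066894531, -295.2364501953125), 68.99108123779297) ((501.6482849121094, -292.1139831542969), (49.23754119873047, 173.64932250976562), 13.601627349853516)
2146.5 ((602.9447631835938, -275.8078918457031), 32.09025573730469) ((602.920166015625, -275.8316345214844), (63.58885955810547, 63.767433166503906), 105.96587371826172)
1731.09375 ((693.4111938476562, -392.0137023925781), 32.57572555541992) ((694.6112060546875, -390.3175048828125), (53.5705451965332, 59.55544662475586), 156.6564483642578)
0 [-0.05, 10.27, 0.07] [0.02, -0.11, -0.01] n 102.7 r 662
```

View pics/w5z.png

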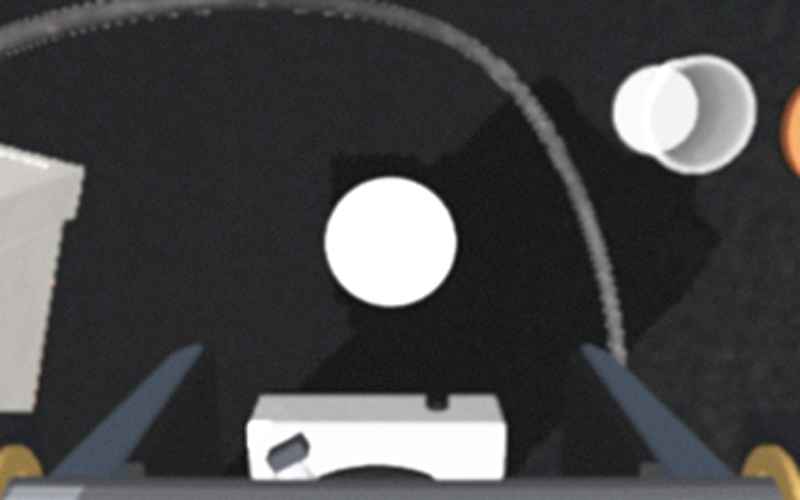

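```bash
python3 -m pendant '[{"delta_pos":[-0.03,5,0.15],"rot":[0,0,0]},{"delta_pos":[0,5,0],"rot":[0,0,0]},{"delta_pos":[0,5,0],"rot":[0,0,0]},{"delta_pos":[0,2,0],"rot":[0,0,0]},{"delta_pos":[0,0,0],"rot":[0,0,0]}]'; python3 -m pendant '[{"delta_pos":[0,0,0],"rot":[0,0,0]},{"delta_pos":[0,0,0],"rot":[0,0,0]},{"delta_pos":[0,0,0],"rot":[0,0,0]}]'
python3 - <<'E'
from plan import *
rows([(602.7,-275.9,3.5,-76)])
E
```

```text
clock: 10.85
position: [603.0, -275.8, 32.5]
eef_rot: [-90.1, 0.1, -76.2]
contact_force: [0.2, -0.0, 1.0]
gripper_width: 84.0
clock: 11.22
position: [604.0, -276.2, 34.1]
eef_rot: [-89.9, -0.1, -76.2]
contact_force: [0.7, -0.4, 0.2]
gripper_width: 84.1
0 [-0.06, 3.06, -0.12] [-0.07, -0.18, 0.06] n 30.6 r 663
```

```bash
python3 -m pendant '[{"delta_pos":[-0.05,1.5,-0.12],"rot":[0,0,0]},{"delta_pos":[0,1.0,0],"rot":[0,0,0]},{"delta_pos":[0,0.5,0],"rot":[0,0,0]},{"delta_pos":[0,0,0],"rot":[0,0,0]},{"delta_pos":[0,0,0],"rot":[0,0,0]}]'; python3 -m pendant '[{"delta_pos":[0,0,0],"rot":[0,0,0]},{"delta_pos":[0,0,0],"rot":[0,0,0]}]'
python3 - <<'E'
from plan import *
o=env.get_obs(); print(o["eef_rot"],o["contact_force"])
c=optics.capture("wrist"); cv2.imwrite("pics/w6.png",c["image"])
E
```

```text
clock: 11.85
position: [602.4, -275.8, 3.1]
eef_rot: [-90.0, -0.0, -76.2]
contact_force: [0.5, 0.8, -0.5]
gripper_width: 84.0
clock: 12.1
position: [602.3, -275.8, 3.2]
eef_rot: [-90.0, -0.0, -76.2]
contact_force: [0.8, -0.2, -0.7]
gripper_width: 83.9
[-8.99847131e+01 -1.57311703e-02 -7.61775770e+01] [ 0.81514748 -0.22176047 -0.69246649]
```

View pics/w6.png

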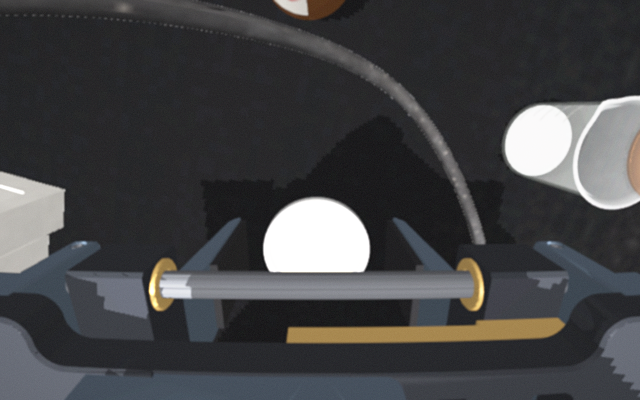

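Dish at (316,247), centred between the fingers. Close gently.

```bash
python3 -m pendant '[{"delta_pos":[0,0,0],"rot":[0,0,0]},{"delta_pos":[0,0,0],"rot":[0,0,0]},{"delta_pos":[0,0,0],"rot":[0,0,0]},{"delta_pos":[0,0,0],"rot":[0,0,0]},{"delta_pos":[0,0,0],"rot":[0,0,0]}]' 5.0 10; python3 -m pendant '[{"delta_pos":[0,0,0],"rot":[0,0,0]},{"delta_pos":[0,-0.5,0],"rot":[0,0,0]},{"delta_pos":[0,-1,0],"rot":[0,0,0]},{"delta_pos":[0,-1.5,0],"rot":[0,0,0]},{"delta_pos":[0,-1.5,0],"rot":[0,0,0]}]';  python3 - <<'E'
from plan import *
o=env.get_obs(); print(o["eef_rot"],o["contact_force"])
c=optics.capture("wrist"); cv2.imwrite("pics/w7.png",c["image"])
E
```

```text
clock: 12.78
position: [602.1, -275.8, 2.9]
eef_rot: [-90.0, -0.0, -76.2]
contact_force: [-0.1, -0.6, 0.7]
gripper_width: 57.0
clock: 13.4
position: [602.4, -275.9, 49.4]
eef_rot: [-90.0, -0.0, -76.2]
contact_force: [0.5, -0.2, -0.1]
gripper_width: 57.3
[-8.99690255e+01 -2.80548092e-02 -7.61795262e+01] [ 0.50861859 -0.18482291 -0.14221505]
```

View pics/w7.png

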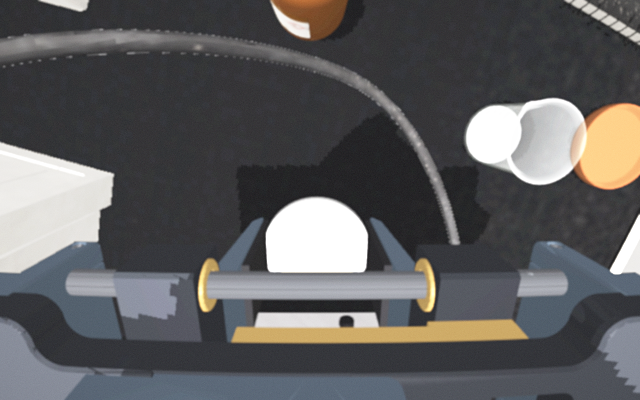

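```bash
python3 -m pendant '[{"delta_pos":[0,-3,0],"rot":[0,0,0]},{"delta_pos":[0,-4,0],"rot":[0,0,0]},{"delta_pos":[0,-4,0],"rot":[0,0,0]},{"delta_pos":[0,-2,0],"rot":[0,0,0]}]';  python3 - <<'E'
from plan import *
o=env.get_obs(); print(o["eef_rot"],o["contact_force"],o["gripper_width"])
p=np.array([602.5,-275.9,o["position"][2]]);T=np.array([391.5,-321.8,p[2]])
rows([tuple(p+(T-p)*f)+(-76,) for f in (.1,.3,.5,.7,.9,1)])
E
```

```text
clock: 13.95
position: [602.9, -276.1, 180.5]
eef_rot: [-89.9, -0.1, -76.2]
contact_force: [0.2, -0.6, -0.9]
gripper_width: 57.0
[-89.87593109  -0.10681348 -76.17999839] [ 0.18240743 -0.59037147 -0.94605906] 56.96909165553138
0 [-0.08, -0.0, -2.19] [-0.12, -0.18, 0.11] n 21.9 r 646
1 [-0.13, -0.0, -4.32] [0.0, 0.0, 0.0] n 43.2 r 612
2 [-0.13, -0.0, -4.32] [0.0, 0.0, 0.0] n 43.2 r 580
3 [-0.13, -0.0, -4.32] [0.0, 0.0, 0.0] n 43.2 r 549
4 [-0.13, -0.0, -4.32] [0.0, 0.0, 0.0] n 43.2 r 520
5 [-0.07, -0.0, -2.16] [0.0, 0.0, 0.0] n 21.6 r 507
```

```bash
python3 -m pendant '[{"delta_pos":[-0.08,0,-2.2],"rot":[0,-0.2,0]},{"delta_pos":[-0.13,0,-4.3],"rot":[0,0,0]},{"delta_pos":[-0.13,0,-4.3],"rot":[0,0,0]},{"delta_pos":[-0.13,0,-4.3],"rot":[0,0,0]}]'; python3 -m pendant '[{"delta_pos":[-0.13,0,-4.3],"rot":[0,0,0]},{"delta_pos":[-0.07,0,-2.2],"rot":[0,0,0]},{"delta_pos":[0,0,0],"rot":[0,0,0]},{"delta_pos":[0,0,0],"rot":[0,0,0]},{"delta_pos":[0,0,0],"rot":[0,0,0]}]'
python3 - <<'E'
from plan import *
o=env.get_obs(); print(o["position"],o["eef_rot"])
import pickle
d={n:optics.capture(n) for n in("side","top","wrist")}; pickle.dump(d,open("h.pkl","wb"))
for n in d: cv2.imwrite(f"pics/{n}8.png",d[n]["image"])
E
```

```text
clock: 14.45
position: [451.3, -307.1, 176.1]
eef_rot: [-90.1, 0.1, -76.0]
contact_force: [1.2, -0.8, 0.7]
gripper_width: 56.7
clock: 15.08
position: [391.7, -321.4, 177.8]
eef_rot: [-90.0, 0.0, -75.9]
contact_force: [0.8, 0.4, 0.3]
gripper_width: 56.9
[ 391.73501898 -321.37234522  177.80932787] [-8.99967071e+01  1.32817920e-04 -7.59336986e+01]
```

View pics/wrist8.png

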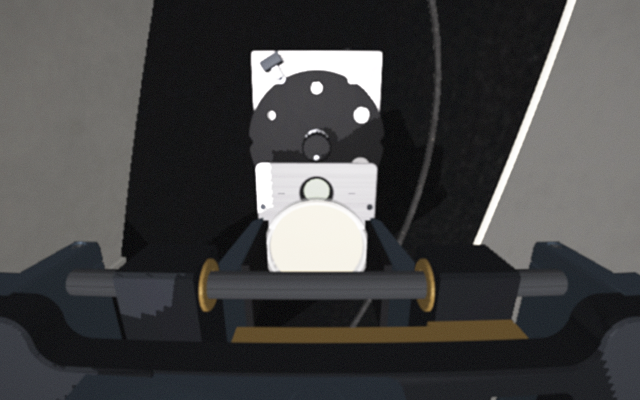

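View pics/side8.png

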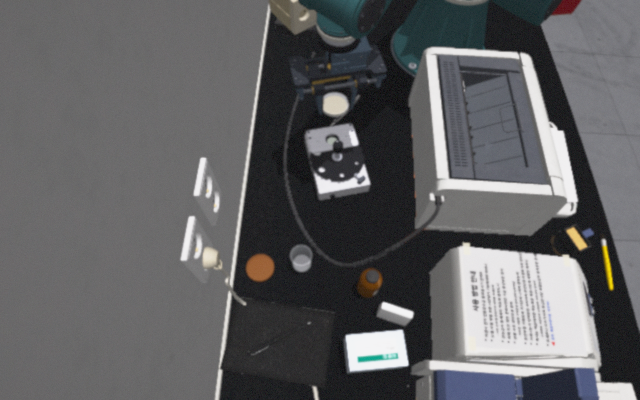

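Run:
```python
from plan import *
import pickle
d=pickle.load(open("h.pkl","rb")); c=d["wrist"]; s=d["side"]
crop(c,240,400,40,275,2.5,"w8z.png"); crop(s,290,400,80,210,4.5,"s8z.png")
k=4;u0,v0=240,40
big=cv2.resize(c["image"][40:275,240:400],None,fx=k,fy=k,interpolation=cv2.INTER_CUBIC); g=big.max(2)
for th in(130,150):
  cs,hh=cv2.findContours((g>th).astype(np.uint8),cv2.RETR_CCOMP,cv2.CHAIN_APPROX_NONE)
  for q,h in zip(cs,hh[0]):
    a=cv2.contourArea(q)/k/k
    if a<20 or len(q)<6: continue
    f=lambda z:np.array([onz(c,(p[0]+.5)/k-.5+u0,(p[1]+.5)/k-.5+v0,z)[:2] for p in q[:,0]],np.float32)
    e49=cv2.fitEllipse(f(49)); e56=cv2.fitEllipse(f(56)); print("hole" if h[3]>=0 else "blob",round(a,1),cv2.boundingRect(q),"49",np.round(e49[0],1),np.round(e49[1],1),"56",np.round(e56[0],1),np.round(e56[1],1))
    if a>2500: r=cv2.minAreaRect(f(56));print(r)
```

```text
blob 11951.8 (60, 470, 490, 458) 49 [ 364.7 -328.2] [133.  142.1] 56 [ 367.1 -327.6] [129.9 138.8]
((366.6913146972656, -327.164306640625), (122.83883666992188, 119.15887451171875), 14.059473037719727)
hole 210.8 (237, 546, 137, 97) 49 [ 391.9 -321.3] [29.  32.2] 56 [ 393.7 -320.8] [28.3 31.4]
blob 27.9 (293, 458, 26, 24) 49 [ 425.3 -312.8] [5.5 6.3] 56 [ 426.3 -312.6] [5.4 6.1]
blob 46.0 (270, 354, 68, 25) 49 [ 449.  -305.8] [ 5.8 15. ] 56 [ 449.4 -305.7] [ 5.7 14.6]
blob 69.2 (109, 281, 36, 42) 49 [ 454.1 -261.9] [8.4 9.3] 56 [ 454.5 -262.9] [8.2 9.1]
blob 229.9 (452, 265, 68, 71) 49 [ 475.  -344.6] [15.9 16.2] 56 [ 474.9 -343.6] [15.6 15.8]
blob 140.1 (281, 165, 53, 55) 49 [ 488.5 -297.3] [12.1 12.2] 56 [ 488.  -297.4] [11.8 11.9]
blob 4315.6 (43, 41, 528, 242) 49 [ 494.5 -295.8] [ 64.  131.3] 56 [ 493.8 -296. ] [ 62.5 128.2]
((494.1981506347656, -295.8159484863281), (51.64611053466797, 117.92413330078125), 13.752427101135254)
hole 65.1 (100, 60, 73, 69) 49 [ 499.8 -254.4] [ 8.8 17.6] 56 [ 499.  -255.5] [ 8.6 17.2]
blob 11848.0 (60, 471, 489, 456) 49 [ 364.8 -328.1] [132.6 141.6] 
[... 264 characters left out ...]
321.3] [29.1 32.8] 56 [ 393.8 -320.8] [28.4 32. ]
blob 24.6 (294, 459, 24, 23) 49 [ 425.4 -312.8] [5.2 5.9] 56 [ 426.4 -312.5] [5.1 5.7]
blob 33.6 (271, 356, 51, 22) 49 [ 449.1 -304. ] [ 3.7 13.1] 56 [ 449.6 -304. ] [ 3.6 12.8]
blob 63.6 (110, 282, 35, 40) 49 [ 454.2 -262. ] [8.  8.9] 56 [ 454.5 -262.9] [7.8 8.7]
blob 220.2 (453, 266, 66, 69) 49 [ 475.1 -344.6] [15.6 15.8] 56 [ 474.9 -343.6] [15.2 15.5]
blob 133.2 (281, 165, 52, 54) 49 [ 488.5 -297.3] [11.8 11.9] 56 [ 488.  -297.4] [11.5 11.6]
blob 4003.7 (44, 42, 526, 239) 49 [ 493.9 -296.2] [ 64.2 127.9] 56 [ 493.3 -296.3] [ 62.7 124.9]
((494.2669372558594, -295.77740478515625), (51.071128845214844, 117.54298400878906), 13.834651947021484)
```

View pics/w8z.png

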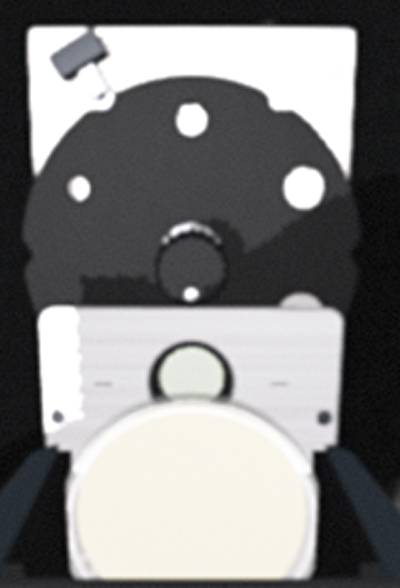

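View pics/s8z.png

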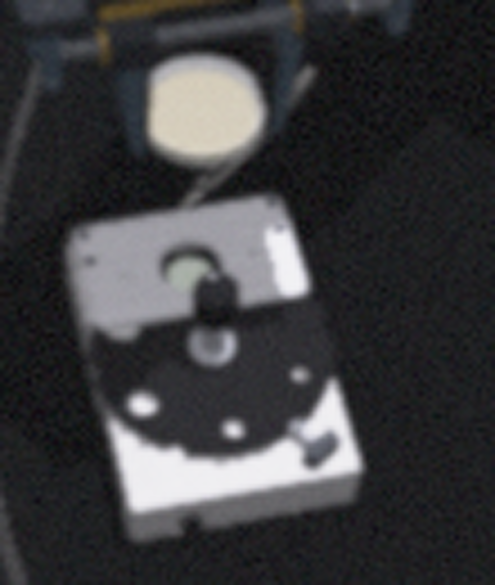

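Run:
```python
from plan import *
import pickle
d=pickle.load(open("h.pkl","rb")); c=d["wrist"]
a,b=[onz(c,240+(x+.5)/2.5-.5,40+(383.5)/2.5-.5,56) for x in(103,279)]
print(a,b,(a+b)/2,np.degrees(np.arctan2(*(a-b)[1::-1])),np.linalg.norm(a-b))
# dish rim left/right/top extents in hand
zt=177.8-3.1+12
k=4;u0,v0=255,185
big=cv2.resize(c["image"][185:272,255:380],None,fx=k,fy=k,interpolation=cv2.INTER_CUBIC)
hs=cv2.cvtColor(big,cv2.COLOR_BGR2HSV); m=((hs[...,1]>12)&(hs[...,0]<40)&(hs[...,2]>200)).astype(np.uint8); m=cv2.morphologyEx(m,cv2.MORPH_OPEN,np.ones((9,9)))
cv2.imwrite("pics/m.png",np.hstack([big,cv2.merge([m*255]*3)])[:600,:1000])
q=max(cv2.findContours(m,0,cv2.CHAIN_APPROX_NONE)[0],key=cv2.contourArea)[:,0]
q=q[(q[:,1]<280)]
w=np.array([onz(c,(p[0]+.5)/k-.5+u0,(p[1]+.5)/k-.5+v0,zt-1)[:2] for p in q])
A=np.c_[2*w,np.ones(len(w))]; s=np.linalg.lstsq(A,(w**2).sum(1),rcond=None)[0]; print("dish",s[:2],np.sqrt(s[2]+s[0]**2+s[1]**2))
```

```text
[ 383.38637055 -287.50884838   56.        ] [ 400.34475173 -355.2213652    56.        ] [ 391.86556114 -321.36510679   56.        ] 104.06033324491219 69.80380810242292
dish [ 389.92869374 -321.62711314] 19.855038935949885
```

View pics/m.png

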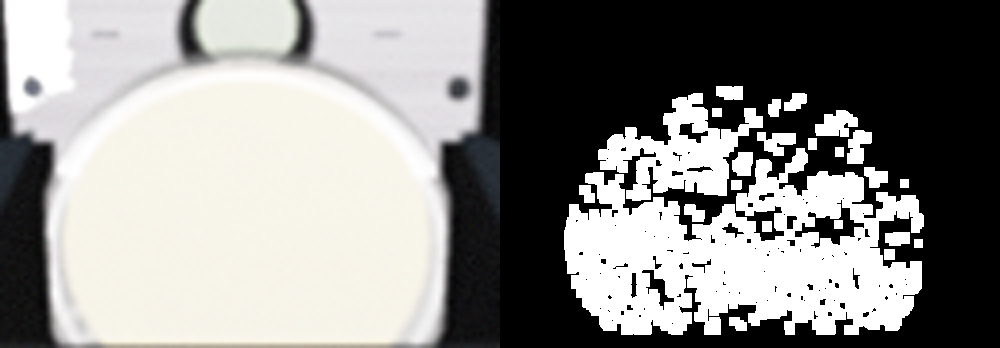

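Run:
```python
from plan import *
import pickle
d=pickle.load(open("h.pkl","rb")); c=d["wrist"]
u=np.array([np.cos(np.radians(14)),np.sin(np.radians(14))])
for v in(55,59,62):
    p=onz(c,255+248.5/4-.5,185+(v+.5)/4-.5,186.7)[:2]; print(v,p-31*u, (p-31*u-[391.7,-321.4])@u)
rows([(391.4,-321.4,100,-76),(391.4,-321.4,62.5,-76)])
```

```text
55 [ 392.88737896 -321.46844946] 1.1355493076536152
59 [ 392.33074875 -321.60802689] 0.5616865532226777
62 [ 391.91258466 -321.71288348] 0.13057662485688265
0 [0.01, 7.78, -0.01] [0.0, 0.06, -0.0] n 77.8 r 506
1 [0.0, 3.75, -0.0] [0.0, 0.0, 0.0] n 37.5 r 506
```

```bash
python3 -m pendant '[{"delta_pos":[0,3,-0.05],"rot":[0,0,0]},{"delta_pos":[0,3,0],"rot":[0,0,0]},{"delta_pos":[0,3,0],"rot":[0,0,0]},{"delta_pos":[0,1.3,0],"rot":[0,0,0]},{"delta_pos":[0,0,0],"rot":[0,0,0]}]'; python3 -m pendant '[{"delta_pos":[0,0,0],"rot":[0,0,0]},{"delta_pos":[0,0,0],"rot":[0,0,0]},{"delta_pos":[0,0,0],"rot":[0,0,0]},{"delta_pos":[0,0,0],"rot":[0,0,0]}]'
python3 - <<'E'
from plan import *
o=env.get_obs(); print(o["eef_rot"],o["contact_force"],o["gripper_width"])
rows([(391.2,-321.5,61,-76)])
c=optics.capture("wrist"); cv2.imwrite("pics/w9.png",c["image"])
E
```

```text
clock: 15.85
position: [390.4, -321.4, 74.6]
eef_rot: [-90.0, 0.1, -76.0]
contact_force: [-0.4, -0.4, 0.0]
gripper_width: 57.1
clock: 16.35
position: [390.6, -321.7, 75.2]
eef_rot: [-90.0, -0.0, -76.0]
contact_force: [-0.5, 0.1, -1.5]
gripper_width: 57.1
[-8.99852456e+01 -2.32836289e-02 -7.59825337e+01] [-0.52688778  0.08261484 -1.46310632] 57.050957185300675
0 [-0.01, 1.42, 0.07] [-0.01, 0.02, 0.02] n 14.2 r 506
```

View pics/w9.png

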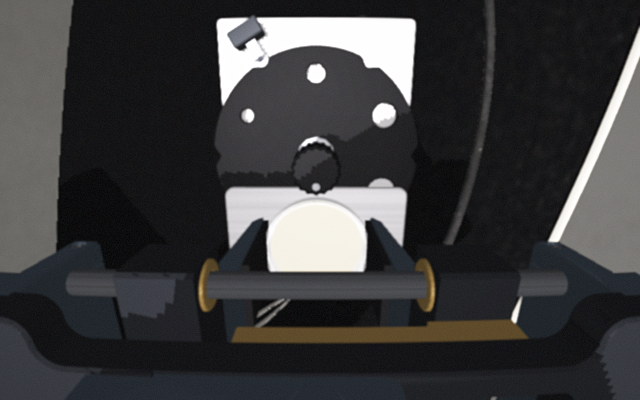

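```bash
python3 -m pendant '[{"delta_pos":[0,0.7,0.07],"rot":[0,0,0]},{"delta_pos":[0,0.5,0],"rot":[0,0,0]},{"delta_pos":[0,0.2,0],"rot":[0,0,0]},{"delta_pos":[0,0,0],"rot":[0,0,0]},{"delta_pos":[0,0,0],"rot":[0,0,0]}]'; python3 -m pendant '[{"delta_pos":[0,0.05,0],"rot":[0,0,0]},{"delta_pos":[0,0,0],"rot":[0,0,0]},{"delta_pos":[0,0,0],"rot":[0,0,0]}]';python3 -m pendant '[{"delta_pos":[0,0.05,0],"rot":[0,0,0]},{"delta_pos":[0,0,0],"rot":[0,0,0]},{"delta_pos":[0,0,0],"rot":[0,0,0]}]'
python3 - <<'E'
from plan import *
o=env.get_obs(); print(o["eef_rot"],o["contact_force"],o["gripper_width"])
E
```

```text
clock: 17.02
position: [391.2, -321.5, 61.0]
eef_rot: [-90.0, -0.0, -76.0]
contact_force: [-0.3, 0.2, -0.7]
gripper_width: 56.7
clock: 17.4
position: [391.2, -321.5, 60.5]
eef_rot: [-90.0, -0.0, -76.0]
contact_force: [0.5, 0.1, -0.2]
gripper_width: 56.8
clock: 17.77
position: [391.1, -321.4, 59.9]
eef_rot: [-90.0, 0.0, -76.0]
contact_force: [-0.7, 0.4, -0.1]
gripper_width: 57.2
[-9.00016518e+01  6.67585893e-05 -7.59795234e+01] [-0.68873731  0.42493296 -0.13929877] 57.20273852990479
```

```bash
python3 -m pendant '[{"delta_pos":[0,0.05,0],"rot":[0,0,0]},{"delta_pos":[0,0,0],"rot":[0,0,0]},{"delta_pos":[0,0,0],"rot":[0,0,0]}]';python3 -m pendant '[{"delta_pos":[0,0.03,0],"rot":[0,0,0]},{"delta_pos":[0,0,0],"rot":[0,0,0]},{"delta_pos":[0,0,0],"rot":[0,0,0]}]'
```

```text
clock: 18.15
position: [391.2, -321.5, 59.4]
eef_rot: [-90.0, -0.0, -76.0]
contact_force: [-0.3, 0.3, 0.3]
gripper_width: 56.9
clock: 18.52
position: [391.2, -321.4, 59.1]
eef_rot: [-90.0, -0.0, -76.0]
contact_force: [-0.0, 1.1, -0.7]
gripper_width: 56.9
```

```bash
python3 -m pendant '[{"delta_pos":[0,0.03,0],"rot":[0,0,0]},{"delta_pos":[0,0,0],"rot":[0,0,0]},{"delta_pos":[0,0,0],"rot":[0,0,0]}]'; python3 -m pendant '[{"delta_pos":[0,0.03,0],"rot":[0,0,0]},{"delta_pos":[0,0,0],"rot":[0,0,0]},{"delta_pos":[0,0,0],"rot":[0,0,0]}]'
```

```text
clock: 18.9
position: [391.2, -321.5, 58.9]
eef_rot: [-90.0, -0.0, -76.0]
contact_force: [-0.6, 0.8, 2.2]
gripper_width: 56.7
clock: 19.27
position: [391.1, -321.4, 58.8]
eef_rot: [-90.0, 0.0, -76.0]
contact_force: [-2.1, 1.9, 8.6]
gripper_width: 56.8
```

```bash
python3 -m pendant '[{"delta_pos":[0,-0.02,0],"rot":[0,0,0]},{"delta_pos":[0,0,0],"rot":[0,0,0]},{"delta_pos":[0,0,0],"rot":[0,0,0]}]'; python3 -m pendant '[{"delta_pos":[0,0,0],"rot":[0,0,0]},{"delta_pos":[0,0,0],"rot":[0,0,0]},{"delta_pos":[0,0,0],"rot":[0,0,0]},{"delta_pos":[0,0,0],"rot":[0,0,0]}]' 7.6; python3 -m pendant '[{"delta_pos":[0,-1,0],"rot":[0,0,0]},{"delta_pos":[0,-4,0],"rot":[0,0,0]},{"delta_pos":[0,-5,0],"rot":[0,0,0]},{"delta_pos":[0,-5,0],"rot":[0,0,0]},{"delta_pos":[0,-4,0],"rot":[0,0,0]}]'; python3 -m pendant '[{"delta_pos":[0,0,-3],"rot":[0,0,0]},{"delta_pos":[0,0,-3],"rot":[0,0,0]},{"delta_pos":[0,0,0],"rot":[0,0,0]},{"delta_pos":[0,0,0],"rot":[0,0,0]},{"delta_pos":[0,0,0],"rot":[0,0,0]}]'
python3 - <<'E'
from plan import *
import pickle
d={n:optics.capture(n) for n in("side","wrist")}; pickle.dump(d,open("f.pkl","wb"))
cv2.imwrite("pics/wristf.png",d["wrist"]["image"]); crop(d["side"],290,400,100,250,3.8,"sf.png")
E
```

```text
clock: 19.65
position: [391.2, -321.5, 58.9]
eef_rot: [-90.0, -0.0, -76.0]
contact_force: [-1.1, 1.8, 6.3]
gripper_width: 56.9
clock: 20.15
position: [391.1, -321.4, 58.7]
eef_rot: [-90.0, 0.0, -76.0]
contact_force: [-0.5, -0.3, 0.3]
gripper_width: 76.2
clock: 20.78
position: [391.2, -321.5, 251.6]
eef_rot: [-89.9, -0.1, -76.0]
contact_force: [0.4, -0.7, -0.0]
gripper_width: 75.9
clock: 21.4
position: [333.5, -335.9, 248.9]
eef_rot: [-90.0, -0.0, -75.9]
contact_force: [0.2, 0.5, -0.2]
gripper_width: 76.3
```

View pics/wristf.png

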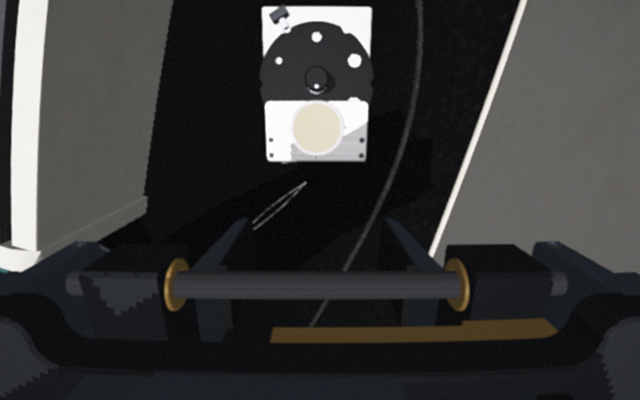

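View pics/sf.png

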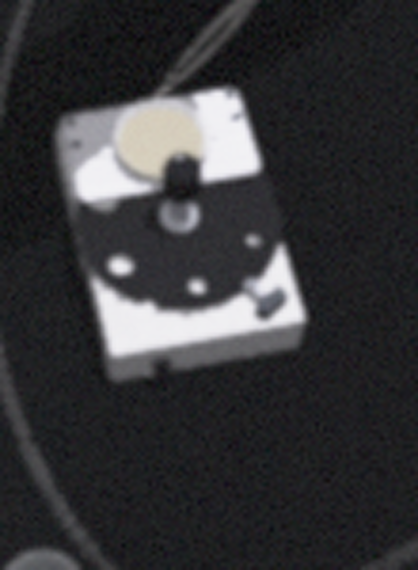

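Run:
```python
from plan import *
import pickle
d=pickle.load(open("f.pkl","rb")); c=d["wrist"]
crop(c,255,380,0,170,3.4,"wfz.png")
k=4;u0,v0=255,85
big=cv2.resize(c["image"][85:170,255:380],None,fx=k,fy=k,interpolation=cv2.INTER_CUBIC)
hs=cv2.cvtColor(cv2.GaussianBlur(big,(9,9),0),cv2.COLOR_BGR2HSV); m=((hs[...,1]>25)&(hs[...,0]<40)&(hs[...,2]>150)).astype(np.uint8)
q=max(cv2.findContours(m,0,cv2.CHAIN_APPROX_NONE)[0],key=cv2.contourArea)[:,0]
w=np.array([onz(c,(p[0]+.5)/k-.5+u0,(p[1]+.5)/k-.5+v0,66)[:2] for p in q],np.float32); e=cv2.fitEllipse(w); print("dish",e)
k=4;u0,v0=255,0
big=cv2.resize(c["image"][0:105,255:380],None,fx=k,fy=k,interpolation=cv2.INTER_CUBIC)
cs,hh=cv2.findContours((big.max(2)>130).astype(np.uint8),cv2.RETR_CCOMP,cv2.CHAIN_APPROX_NONE)
for q,h in zip(cs,hh[0]):
    a=cv2.contourArea(q)/k/k
    if a<20 or a>300 or h[3]>=0: continue
    w=np.array([onz(c,(p[0]+.5)/k-.5+u0,(p[1]+.5)/k-.5+v0,49)[:2] for p in q[:,0]],np.float32); e=cv2.fitEllipse(w); dd=np.array(e[0])-[440.2,-309.3]; print(np.round(e[0],1),np.round(e[1],1),np.linalg.norm(dd),np.degrees(np.arctan2(dd[1],dd[0])))
```

```text
dish ((391.7662353515625, -321.4425964355469), (51.18385314941406, 51.31345748901367), 100.02154541015625)
[ 453.6 -262.1] [7.8 8.1] 49.07678066304035 74.19705706970363
[ 474.4 -344.9] [15.1 15.7] 49.375394634912844 -46.21529809623429
[ 488.  -297.4] [11.  11.5] 49.22936071111046 13.930520841393767
```

View pics/wfz.png

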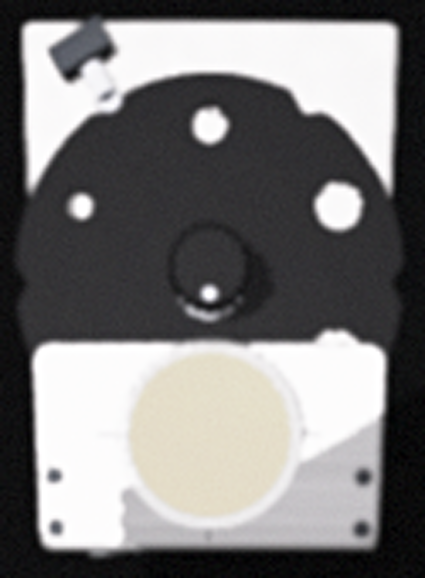

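```bash
python3 -c "
from bench import env
print(env.sign_off())"
```

```text
the job is handed in; nothing more can be done
None
```

The culture dish is ready for viewing, and I handed the job in at about 21.5 s of the 67 s allowed.

- **Wheel:** I gripped the knob from above and turned it 87° counter-clockwise. The wrist camera then showed the largest hole in the window, with the roller in its notch. In the last check, after the dish was down, the holes still in view put the disc within about 0.3° of the click position.
- **Dish:** I picked the beige dish up level and lowered it onto the stage in sub-millimetre steps. Contact peaked at about 9 N. I then backed off slightly, opened the fingers left and right, and moved clear. In the last wrist picture its centre was at (391.8, −321.4) mm, within about 0.5 mm of the measured window centre (391.8, −321.4), and it looked flat between the ticks.
- **Bottle and beaker:** No move came near either one, and nothing suggested contact. I did not measure their positions again at the end.
- **Disagreements:** No final check failed. The first top and side pictures differed from each other by about 3 mm, within the stated calibration error, so I used the wrist camera for the final positions. The spring click was not felt as a force; I judged it from the roller and the hole angles in the pictures.

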